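Glaze check: stack the trial discs and hold the reference tile over them

ROBOT

A 7-joint arm with a two-finger parallel gripper is mounted at the origin on the work surface. World frame = base frame: x ahead of the robot, y to its left, z up, the work surface at z = 0. Lengths are in m, angles in degrees, forces in N, time in s.
With the tool pointing down it reaches from about 0.425 to 0.875 m from the base axis. Payload 4.7 kg.
Tool frame: the origin (TCP) lies between the finger pads, 19 mm behind the fingertips; this is the grasp point; z points along the fingers, y is the line along which they close (so a half turn about z gives the same grasp; the last joint's range is limited). The gripper opens to 87 mm and grips with 3 to 60 N. Pads are 19 mm wide; open, the fingers measure 117 mm over their backs; the gripper's body (75 mm by 190 mm) begins 51 mm behind the grasp point.
Start: joints at [73.745, 18.392, -4.016, 83.108, 1.295, 78.541, -3.26], TCP at [0.191, -0.621, 0.241] pointing down, gripper open.
Joint ranges: [-163.93, 163.93], [-17.29, 119.83], [-79.2, 71.16], [3.27, 140.29], [-89.18, 269.18], [5.43, 117.66], [-154.24, 154.24]. Speed limits (degrees/s): [147.25, 147.25, 180, 180, 180, 180, 180].

INTERFACE

Orientations are given as [roll, pitch, yaw] about the fixed x, y, z axes, in that order (R = Rz(yaw) Ry(pitch) Rx(roll)).
In Python, from cell import sensors, vision, workorder gives the robot as it stands.
- The arm moves only by the tool drive_tool, never from a script. Its argument "moves" is a list of rows, each an object of numbers: "x", "y", "z": the shift along the tool's x, y, z in mm; "rx", "ry", "rz": the turn, a rotation vector about the tool's x, y, z in rad; "fingers": the closure, from -1 (fully open) to 1 (shut). In form: [{"x": .., "y": .., "z": .., "rx": .., "ry": .., "rz": .., "fingers": ..}, ...]. A call has 1 to 20 rows; each row is the pose to reach, as a shift and turn from the pose commanded when the call began, along the tool's axes at that moment; what a row does not reach only later rows make up. A row lasts 1/8 s, in which the tool goes at most 62.5 mm and 10.7 degrees, less where a joint would pass 70% of its speed; a pose out of reach is approached as far as the arm can. A call with a gripper value outside its range is refused whole. The fingers move at their own pace and stop on an object; "force" is the grip in N (left out, the last holds). Time passes only in rows, so rows that repeat a pose let the fingers close. It gives the time, the measured TCP pose, the force, the opening and the grip force at its end, in the units of the state.
- sensors.get_obs(): the state, without advancing time (a new reading comes with each control period).
- vision.read_camera(name): name is "scene" or "top" or "wrist"; returns a dict with "image" (400x640x3 uint8, red, green, blue), "fx", "fy", "cx", "cy" (pixels), "R" (3x3) and "t" (3): a world point X has camera coordinates R X + t. Camera axes: x right, y down, z forward; pixel columns grow to the right and rows downward; lengths in m; the calibration is good to about 2 mm. A picture is of the moment at which its call begins. There is no depth.
- workorder.sign_off(): hands the job in; it is judged then, once.
The state is a dict: "time_s": time; "qpos": joint angles; "joint_velocities": joint speeds; "effort": joint torques, N m; "tool_pos": TCP position; "tool_rot": TCP orientation; "force": force on the tool from outside, world axes, zero at the start; "wrist_torque": the same for the moment, N m; "grip_width": finger opening in m; "grasp_force": force on a finger pad.
Only numpy, scipy, OpenCV 4.12 (cv2) and the standard library are available. Lean on these libraries where they do the work, as an engineer would, in place of code of your own. Each camera call takes 0.05 s, during which the arm holds its last target. There are 200 camera calls.

TASK

Set up a glaze check: lay the wide clay disc flat in the middle of the small banding wheel, then the narrow disc centred on top of it, setting them down, not dropping them. Then take the long glaze tile by its notched end (one corner cut away) and finish while still holding it there, label (blue strokes) up, level and still, its other end 2 to 5 cm above the middle of the stack and touching nothing. Leave everything else on the bench where it stands.

Things in the scene. Friction and masses are not known exactly. Their poses are not given: they have to be found in the camera images.
- wheel: banding wheel, bolted down and not turning: round flat metal head 150 mm across and 10 thick on a 40 thick stem and a 104 foot, its top face 50 mm above the bench. Origin: centre of its underside, on the bench, on its axis; z up
- disc_wide: clay disc, 62 mm in diameter, 16 mm thick, about 85 g, lying flat on the bench. Origin: centre of its underside; z up
- disc_narrow: clay disc, 42 mm in diameter, 16 mm thick, about 40 g, lying flat on the bench. Origin: centre of its underside; z up
- tile: white glazed tile, 110 (x) x 36 (y) x 8 mm (z), about 70 g, lying flat on the bench at any yaw with its label, three short blue strokes across the middle, facing up. One corner, at +x +y, has a rectangular notch 12 mm long (x) by 11 mm wide (y). Origin: centre of its underside; +x points to the notched end, z out of the labelled face
- tile_notched_end (a point): point on the tile's underside, mid-width, 25 mm in from its notched end (tile x = +30 mm): the place to grip, beyond the notch, across the 36 mm width; its axes are the tile's
- tile_plain_end (a point): point on the tile's underside, mid-width, 12 mm in from its un-notched end (tile x = -43 mm); its axes are the tile's
- short_tile: a bystander: shorter white tile, 78 x 40 x 8, all four corners whole, two blue strokes along its length. Origin: centre of its underside
- brush_cup: a bystander: blue cup of brushes, 76 across, 220 tall with the brushes. Origin: centre of its underside
- tea_bowl: a bystander: blue tea bowl, 110 across, 60 tall. Origin: centre of its underside
- saucer: a bystander: white saucer, 110 across, 18 tall. Origin: centre of its underside
- glaze_jar: a bystander: amber glass jar with a white cap, 52 across, 60 tall. Origin: centre of its underside
- biscuit_cup: a bystander: unglazed clay cup, 64 across, 60 tall. Origin: centre of its underside
- potters_brush: a bystander: brush 160 long, lying. Origin: underside, near its middle

How it is judged (in metres and radians):
On the way, in this order (a step that is already met when the one before it is completed fails the run):
1. the wide disc lies flat in the middle of the wheel, let go (horizontal distance between disc_wide and wheel below 0.01 m and z of disc_wide in the frame of wheel between 0.046 and 0.054 m and angle between disc_wide's own z axis and vertical below 0.1 rad and contact force between the fingers and disc_wide below 0.05 N and linear speed of disc_wide below 0.03 m/s), for 0.2 s.
2. the narrow disc lies flat and centred on the wide one, let go (horizontal distance between disc_wide and wheel below 0.01 m and z of disc_wide in the frame of wheel between 0.046 and 0.054 m and angle between each of disc_wide, disc_narrow's own z axis and vertical below 0.1 rad and horizontal distance between disc_narrow and disc_wide below 0.008 m and z of disc_narrow in the frame of wheel between 0.062 and 0.07 m and contact force between the fingers and disc_narrow below 0.05 N and linear speed of disc_narrow below 0.03 m/s), for 0.2 s.
At the end, for the whole second after the job is handed in: Discs flat, let go, at rest: wide within 10 mm of wheel axis, narrow within 8 mm of wide. Fingers grip the tile's notched half (TCP 8 mm or more past mid-length), label up, level within 0.2 rad, still, plain-end point within 25 mm of wheel axis, 8 to 63 mm above the stack, touching no disc (all of step 2 and contact force between the fingers and disc_wide below 0.05 N and linear speed of each of disc_wide, tile below 0.03 m/s and contact force between the fingers and tile above 1 N and x of the grasp point in the frame of tile above 0.008 m and angle between tile's own z axis and vertical below 0.2 rad and horizontal distance between tile_plain_end and wheel below 0.025 m and z of tile_plain_end in the frame of wheel between 0.09 and 0.145 m and contact force between tile and disc_narrow below 0.02 N and contact force between tile and disc_wide below 0.02 N and contact force between tile and wheel below 0.02 N); the arm keeps its last pose, push and grip.
It fails at once if the wide disc is dropped (falls more than about 25 mm) (contact force between the fingers and disc_wide below 0.01 N and linear speed of disc_wide above 0.7 m/s).
It fails at once if the narrow disc is dropped (falls more than about 25 mm) (contact force between the fingers and disc_narrow below 0.01 N and linear speed of disc_narrow above 0.7 m/s).
It fails at once if the tile is dropped (falls more than about 25 mm) (contact force between the fingers and tile below 0.01 N and linear speed of tile above 0.7 m/s).
It fails at once if a bystander is moved more than 30 mm or tipped over (distance of any of short_tile, brush_cup, tea_bowl, saucer, glaze_jar, biscuit_cup, potters_brush from where it was at the start of the episode above 0.03 m or angle between any of short_tile, brush_cup, tea_bowl, saucer, glaze_jar, biscuit_cup's own z axis and vertical above 0.6 rad).
It also fails if it takes over 58 s, if anything falls off the work surface, if the arm or the gripper's body presses on something with over 40 N, if the wrist force passes 120 N, or if a joint passes its speed limit or range.

## Working session

There is one attempt and no reset: what is moved stays moved. The work goes in short steps, Python scripts to look and compute and a tool call to move; the robot and the scene stay as the last step left them, time stands still between calls to the robot, and variables do not carry over. Pictures are saved under pics/ and viewed, at most 10 in all, crops included, and the job is handed in when it is done.

Besides the shell and the picture viewer there is one more tool, called as a command line: name --argument value ..., lists and objects as JSON in quotes. drive_tool: Moves the arm, as the interface text tells. Its arguments: {"type":"object","properties":{"moves":{"type":"array"},"force":{"type":"number"}},"required":["moves"]}

```bash
mkdir -p pics; python3 - <<'E'
from cell import sensors, vision
import cv2,pickle
d={}
for n in("top","scene"):
    c=vision.read_camera(n);d[n]=c
    cv2.imwrite(f"pics/{n}0.png",c["image"][:,:,::-1])
    print(n,c["fx"],c["cx"],c["cy"],c["R"],c["t"])
pickle.dump(d,open("cams.pkl","wb"))
o=sensors.get_obs();print(o)
E
```

```text
top 391.6237818416724 320.20830348966047 204.96967153889278 [[-0.02460641 -0.99918415 -0.03202426]
 [-0.987446    0.02929212 -0.15521719]
 [ 0.15602861  0.02780289 -0.98736117]] [0.04075978 0.56586906 0.88139438]
scene 434.182351790459 320.2440010286132 201.53932882559005 [[ 0.88764536  0.46046671 -0.00749116]
 [ 0.33358598 -0.65410075 -0.67887598]
 [-0.31749976  0.60010217 -0.73421474]] [-0.49835217 -0.15205765  1.53086081]
{'time_s': 0.1, 'qpos': array([73.7462022 , 18.43409643, -4.01473789, 83.16756799,  1.29394005,
       78.54300038, -3.26029755]), 'joint_velocities': array([-0.01489122, -0.11700924, -0.04309191, -0.19856361, -0.08096877,
       -0.01538475, -0.06504986]), 'effort': array([-3.19276214e-04, -4.92571843e+01, -4.06038919e-01, -3.13399351e+01,
       -6.42565079e-02,  3.95453547e-02,  8.14805230e-05]), 'tool_pos': array([ 0.19052307, -0.62095514,  0.2402819 ]), 'tool_rot': array([-1.79900507e+02,  4.79015513e-03,  1.70621268e+01]), 'force': array([-0.24311864, -0.17978608,  0.09360169]), 'wrist_torque': array([-0.00251423,  0.03611338, -0.01277561]), 'grasp_force': 0.0, 'grip_width': 0.0873503318324982}
```

View pics/top0.png

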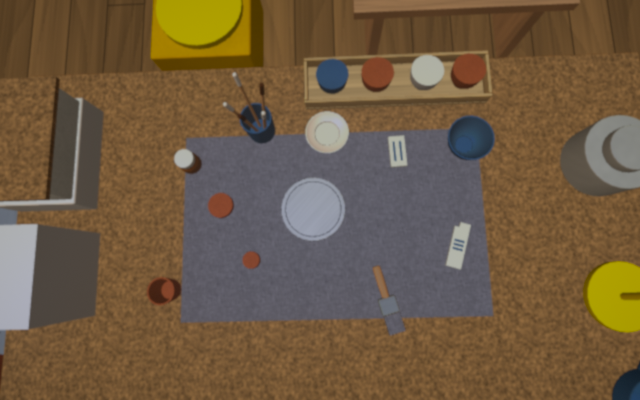

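View pics/scene0.png

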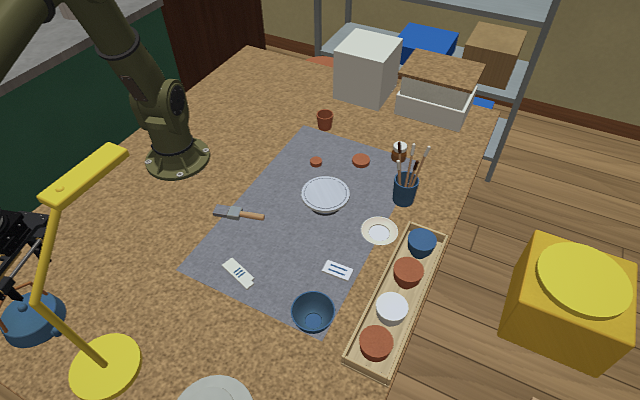

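Top view: wheel (313,209), wide disc (221,205), narrow disc (251,260), long tile (458,245) with its notch apparently at the upper end, short tile (397,151). The scene view agrees: tile (238,272), wheel (326,194), discs (361,160) and (316,161).

```bash
cat > h.py <<'E'
import numpy as np,cv2
def bp(c,uv,z):
    uv=np.atleast_2d(uv).astype(float)
    d=np.c_[(uv[:,0]-c["cx"])/c["fx"],(uv[:,1]-c["cy"])/c["fy"],np.ones(len(uv))]@c["R"]
    o=-c["R"].T@c["t"]
    return o+d*((z-o[2])/d[:,2])[:,None]
def proj(c,X):
    p=np.atleast_2d(X)@c["R"].T+c["t"]
    return p[:,:2]/p[:,2:]*[c["fx"],c["fy"]]+[c["cx"],c["cy"]]
def blob(c,mask,seed,r):
    m=np.zeros(mask.shape,np.uint8);x,y=seed
    m[y-r:y+r,x-r:x+r]=mask[y-r:y+r,x-r:x+r]
    n,l,s,ce=cv2.connectedComponentsWithStats(m)
    k=1+np.argmax(s[1:,4]);return (l==k).astype(np.uint8)
E
python3 - <<'E'
import pickle
from h import *
d=pickle.load(open("cams.pkl","rb"))
seeds={"top":dict(w=(313,209),dw=(221,205),dn=(251,260),t=(458,245)),"scene":dict(w=(326,194),dw=(361,160),dn=(316,161),t=(238,272))}
for n in d:
    c=d[n];im=c["image"].astype(int);r,g,b=im[...,0],im[...,1],im[...,2]
    red=((r-b)>40).astype(np.uint8)
    print(n, [im[v,u] for u,v in seeds[n].values()], im[300,300])
    for k in("dw","dn"):
        m=blob(c,red,seeds[n][k],22);v,u=np.nonzero(m)
        P=bp(c,np.c_[u,v],.008);print(n,k,len(u),bp(c,[u.mean(),v.mean()],.008)[0].round(4),np.ptp(P,0).round(4))
    m=blob(c,(im.min(2)>(115 if n=="top" else 115)).astype(np.uint8),seeds[n]["w"],42)
    ct=max(cv2.findContours(m,0,1)[0],key=cv2.contourArea)
    P=bp(c,cv2.convexHull(ct)[:,0],.047)[:,:2];print(n,"w",cv2.minEnclosingCircle(P.astype(np.float32)))
    m=blob(c,(im.min(2)>130).astype(np.uint8),seeds[n]["t"],30)
    ct=max(cv2.findContours(m,0,1)[0],key=cv2.contourArea)
    P=bp(c,ct[:,0],.006)[:,:2]
    print(n,"t",cv2.minAreaRect((P*1000).astype(np.float32)))
    u,v=seeds[n]["t"];cr=cv2.resize(im[v-30:v+30,u-30:u+30,::-1].astype(np.uint8),(360,360),interpolation=cv2.INTER_CUBIC)
    u,v=seeds[n]["w"];c2=cv2.resize(cv2.addWeighted(im[v-45:v+45,u-45:u+45,::-1].astype(np.uint8),1,im[v-45:v+45,u-45:u+45,::-1].astype(np.uint8),0,0),(360,360))
    d[n]["cr"]=np.hstack([cr,c2])
cv2.imwrite("pics/crop.png",cv2.resize(np.vstack([d["top"]["cr"],d["scene"]["cr"]]),(600,600)))
E
```

```text
top [array([152, 158, 172]), array([132,  70,  46]), array([128,  68,  46]), array([103, 116, 130])] [ 97  95 105]
top dw 486 [0.5802 0.2751 0.008 ] [0.0607 0.0603 0.    ]
top dn 226 [0.4438 0.198  0.008 ] [0.0364 0.039  0.    ]
top w ((0.5589511394500732, 0.043464295566082), 0.07587768137454987)
top t ((467.0977783203125, -301.9734802246094), (36.947689056396484, 111.49044799804688), 72.92791748046875)
scene [array([188, 197, 206]), array([165, 105,  76]), array([163, 104,  75]), array([135, 155, 168])] [39 55 70]
scene dw 229 [0.5668 0.3807 0.008 ] [0.1371 0.0594 0.    ]
scene dn 105 [0.4406 0.1971 0.008 ] [0.0453 0.052  0.    ]
scene w ((0.5406668186187744, 0.05085058510303497), 0.22133392095565796)
scene t ((459.8989562988281, -297.1392822265625), (42.51449203491211, 120.6273422241211), 73.5631332397461)
```

View pics/crop.png

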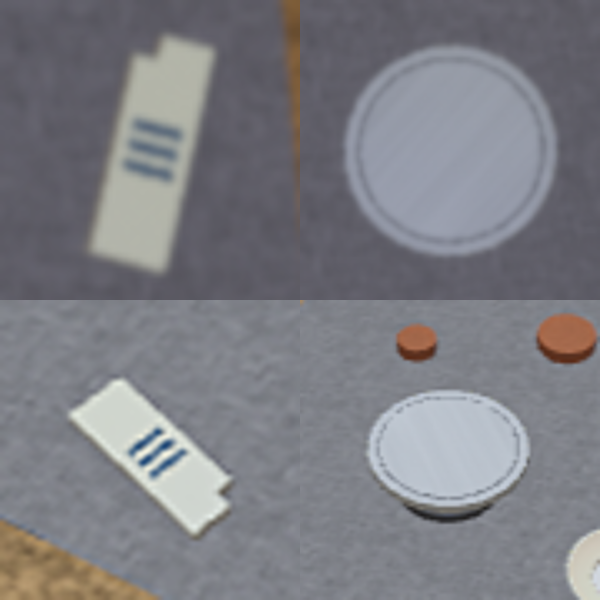

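The crop confirms the notch is at the upper-left corner in the top view, so tile yaw is about -17° with the notched end on world +x. I'll compute the tool-frame shifts next.

```bash
cat >> h.py <<'E'
from scipy.spatial.transform import Rotation as Ro
def to(pts,yaw=None):
    from cell import sensors
    o=sensors.get_obs();R=Ro.from_euler("xyz",o["tool_rot"],degrees=True)
    print("t",o["time_s"],o["tool_pos"].round(4),o["tool_rot"].round(2),"w",round(o["grip_width"],4),"f",round(o["grasp_force"],2))
    for p in pts: print(p,(R.inv().apply(np.array(p)-o["tool_pos"])*1000).round(1))
    if yaw is not None: print("rot",(R.inv()*Ro.from_euler("xyz",[180,0,yaw],degrees=True)).as_rotvec().round(4))
E
python3 -c "
from h import *
to([(.5,-.3,.25),(.58,0,.25),(.58,.275,.15)],0)"
```

```text
t 0.1 [ 0.1905 -0.621   0.2403] [-179.9     0.     17.06] w 0.0874 f 0.0
(0.5, -0.3, 0.25) [ 390.  -216.    -9.4]
(0.58, 0, 0.25) [ 554.5 -479.4   -8.9]
(0.58, 0.275, 0.15) [ 635.2 -742.1   91.5]
rot [-0.0017  0.0003  0.2978]
```

drive_tool --moves '[{"x": 50,"y": -28,"z": 0,"rz": 0,"fingers": -1},{"x": 100,"y": -55,"z": 0,"rz": 0,"fingers": -1},{"x": 150,"y": -83,"z": 0,"rz": 0.05,"fingers": -1},{"x": 200,"y": -110,"z": 0,"rz": 0.1,"fingers": -1},{"x": 250,"y": -138,"z": 0,"rz": 0.15,"fingers": -1},{"x": 300,"y": -166,"z": 0,"rz": 0.2,"fingers": -1},{"x": 350,"y": -194,"z": 0,"rz": 0.25,"fingers": -1},{"x": 390,"y": -216,"z": 0,"rz": 0.298,"fingers": -1},{"x": 420,"y": -264,"z": 0,"rz": 0.298,"fingers": -1},{"x": 453,"y": -317,"z": 0,"rz": 0.298,"fingers": -1},{"x": 486,"y": -370,"z": 0,"rz": 0.298,"fingers": -1},{"x": 520,"y": -424,"z": 0,"rz": 0.298,"fingers": -1},{"x": 554,"y": -479,"z": 0,"rz": 0.298,"fingers": -1},{"x": 571,"y": -534,"z": 0,"rz": 0.298,"fingers": -1},{"x": 588,"y": -590,"z": 0,"rz": 0.298,"fingers": -1},{"x": 605,"y": -645,"z": 20,"rz": 0.298,"fingers": -1},{"x": 622,"y": -700,"z": 60,"rz": 0.298,"fingers": -1},{"x": 635,"y": -742,"z": 91,"rz": 0.298,"fingers": -1},{"x": 635,"y": -742,"z": 91,"rz": 0.298,"fingers": -1},{"x": 635,"y": -742,"z": 91,"rz": 0.298,"fingers": -1}]'

```text
invalid input at $.moves[0]: expected keys x, y, z, rx, ry, rz, fingers
```

```bash
python3 - <<'E'
from cell import vision
from h import *
c=vision.read_camera("wrist");im=c["image"].astype(int)
cv2.imwrite("pics/w1.png",c["image"][:,:,::-1])
m=((im[...,0]-im[...,2])>40).astype(np.uint8)
n,l,s,ce=cv2.connectedComponentsWithStats(m)
for k in range(1,n):
    if s[k,4]>300: print(s[k],ce[k],bp(c,ce[k],.008)[0].round(4))
to([(.58,.275,.024)],0)
E
```

```text
[     0      0    640    254 136496] [300.17026873 111.49565555] [ 0.2578 -0.5704  0.008 ]
[140 242  31  53 815] [151.88343558 268.22699387] [-0.0036 -0.4311  0.008 ]
[477 242  32  53 844] [495.51895735 268.34241706] [ 0.1367 -0.8864  0.008 ]
[ 209  282  408   39 9083] [379.720687  306.5429924] [ 0.0323 -0.7539  0.008 ]
t 0.15 [ 0.1906 -0.621   0.2404] [-179.92    0.     17.06] w 0.0874 f 0.0
(0.58, 0.275, 0.024) [ 635.2 -742.   217.4]
rot [-0.0014  0.0003  0.2978]
```

View pics/w1.png

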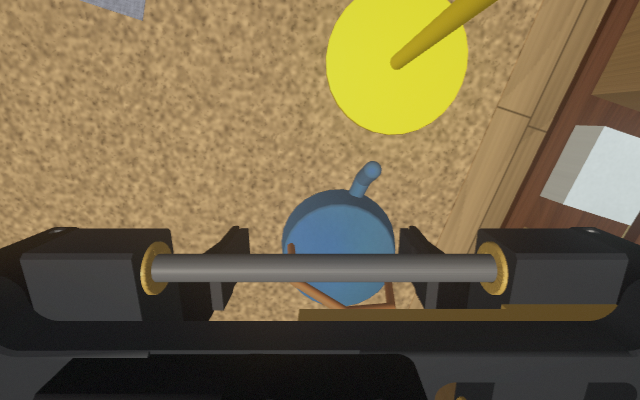

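All keys are required, so the arm did not move. The wrist view shows a lamp base at (395,60) and a teapot below the tool. I'll locate the lamp before choosing the path.

```bash
python3 - <<'E'
import pickle
from h import *
from cell import vision
d=pickle.load(open("cams.pkl","rb"));s=d["scene"];t=d["top"];w=vision.read_camera("wrist")
print("base",bp(t,[620,297],0).round(3),bp(s,[105,367],0).round(3),bp(w,[397,62],0).round(3))
for z in(.2,.3,.4,.5):
    for uv in((122,150),(50,200),(42,303)):
        P=bp(s,uv,z);print(z,uv,P.round(3)[0],"top px",proj(t,P).round()[0],"wrist",proj(w,P).round()[0])
E
python3 -c "
from h import *
to([(.35,-.35,.25),(.45,-.2,.25),(.58,0,.25),(.58,.275,.15)],0)"
```

```text
base [[ 0.335 -0.669  0.   ]] [[ 0.331 -0.663  0.   ]] [[ 0.346 -0.664  0.   ]]
0.2 (122, 150) [ 0.021 -0.201  0.2  ] top px [455. 497.] wrist [-329.  283.]
0.2 (50, 200) [ 0.    -0.434  0.2  ] top px [593. 509.] wrist [ 17. 386.]
0.2 (42, 303) [ 0.235 -0.649  0.2  ] top px [697. 363.] wrist [387. 179.]
0.3 (122, 150) [ 0.138 -0.273  0.3  ] top px [517. 450.] wrist [-873.  186.]
0.3 (50, 200) [ 0.12  -0.477  0.3  ] top px [655. 461.] wrist [-120.  398.]
0.3 (42, 303) [ 0.326 -0.666  0.3  ] top px [757. 317.] wrist [676. -81.]
0.4 (122, 150) [ 0.256 -0.345  0.4  ] top px [598. 388.] wrist [2555.  794.]
0.4 (50, 200) [ 0.24  -0.521  0.4  ] top px [737. 398.] wrist [1874.  215.]
0.4 (42, 303) [ 0.417 -0.683  0.4  ] top px [835. 258.] wrist [-465.  944.]
0.5 (122, 150) [ 0.373 -0.417  0.5  ] top px [710. 302.] wrist [602. 448.]
0.5 (50, 200) [ 0.36  -0.564  0.5  ] top px [850. 312.] wrist [335. 357.]
0.5 (42, 303) [ 0.508 -0.7    0.5  ] top px [943. 175.] wrist [ 18. 510.]
t 0.2 [ 0.1906 -0.6211  0.2406] [-179.94    0.     17.06] w 0.0873 f 0.0
(0.35, -0.35, 0.25) [ 232.  -212.4   -9.2]
(0.45, -0.2, 0.25) [ 371.6 -326.5   -9.1]
(0.58, 0, 0.25) [ 554.5 -479.5   -8.9]
(0.58, 0.275, 0.15) [ 635.2 -742.3   91.4]
rot [-1.100e-03  2.000e-04  2.978e-01]
```

The lamp has a vertical stem near (0.34, -0.67), and its head leans toward +y at an estimated 0.45–0.5 m height. I'll raise straight up and triangulate the head before sweeping.

drive_tool --moves '[{"x": 0,"y": 0,"z": -50,"rx": 0,"ry": 0,"rz": 0,"fingers": -1},{"x": 0,"y": 0,"z": -100,"rx": 0,"ry": 0,"rz": 0,"fingers": -1},{"x": 0,"y": 0,"z": -150,"rx": 0,"ry": 0,"rz": 0,"fingers": -1},{"x": 0,"y": 0,"z": -200,"rx": 0,"ry": 0,"rz": 0,"fingers": -1},{"x": 0,"y": 0,"z": -250,"rx": 0,"ry": 0,"rz": 0,"fingers": -1},{"x": 0,"y": 0,"z": -300,"rx": 0,"ry": 0,"rz": 0,"fingers": -1},{"x": 0,"y": 0,"z": -340,"rx": 0,"ry": 0,"rz": 0,"fingers": -1},{"x": 0,"y": 0,"z": -340,"rx": 0,"ry": 0,"rz": 0,"fingers": -1}]'

```text
time_s: 1.2
tool_pos: [0.1882, -0.6178, 0.5748]
tool_rot: [178.9, 0.2, 16.9]
force: [0.4, 0.3, -0.8]
grip_width: 0.087
grasp_force: 0.0
```

```bash
python3 - <<'E'
from h import *
from cell import vision
import pickle
a=vision.read_camera("wrist");b=vision.read_camera("scene")
pickle.dump((a,b),open("l.pkl","wb"))
cv2.imwrite("pics/ws.png",cv2.resize(np.vstack([a["image"],b["image"][:,:]])[:,:,::-1],(480,600)))
to([])
E
```

```text
t 1.3 [ 0.1899 -0.6172  0.5709] [1.7933e+02 1.0000e-02 1.7090e+01] w 0.0871 f 0.0
```

View pics/ws.png

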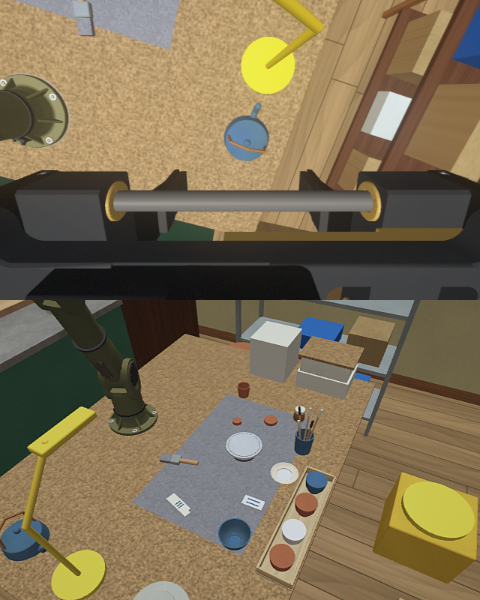

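Wrist view: lamp base at (357,87), elbow at (429,37), and the upper arm leaving the frame at about (362,0). I'll triangulate these with the scene view.

```bash
python3 - <<'E'
from h import *
import pickle
w,s=pickle.load(open("l.pkl","rb"))
def tri(a,b):
    best=min(((np.linalg.norm(proj(w,bp(s,b,z))[0]-a),z) for z in np.arange(.05,.55,.005)))
    return best,bp(s,b,best[1])[0].round(3)
e=tri((429,37),(38,303));print("elbow",e)
for f in np.arange(.1,1.05,.1):
    print(f.round(1),tri((362,0),(42+f*8,303-f*103)))
# extend the arm along its fitted direction
r=[(tri((362,0),(42+f*8,303-f*103)),f) for f in np.arange(.05,1,.01)]
(b,P),f=min(r,key=lambda q:q[0][0][0]);print(P,f,b)
E=e[1];D=(P-E)
best=min((np.linalg.norm(proj(s,E+D*k)[0]-[50,200]),k) for k in np.arange(.5,12,.05));T=E+D*best[1];print("top joint",best,T)
for z in(T[2]-.03,T[2],T[2]+.03): print("head end",bp(s,(122,150),z).round(3))
E
```

```text
elbow ((np.float64(7.079725013202407), np.float64(0.3599999999999998)), array([ 0.375, -0.679,  0.36 ]))
0.1 ((np.float64(56.43933858578473), np.float64(0.3649999999999998)), array([ 0.37 , -0.663,  0.365]))
0.2 ((np.float64(47.440241707593735), np.float64(0.37999999999999984)), array([ 0.368, -0.651,  0.38 ]))
0.3 ((np.float64(37.66297651662849), np.float64(0.3949999999999998)), array([ 0.366, -0.64 ,  0.395]))
0.4 ((np.float64(27.12091784517591), np.float64(0.4099999999999998)), array([ 0.365, -0.628,  0.41 ]))
0.5 ((np.float64(15.316456694730132), np.float64(0.4199999999999998)), array([ 0.358, -0.616,  0.42 ]))
0.6 ((np.float64(2.058355989834953), np.float64(0.4349999999999998)), array([ 0.357, -0.605,  0.435]))
0.7 ((np.float64(12.914773915743377), np.float64(0.4499999999999998)), array([ 0.356, -0.594,  0.45 ]))
0.8 ((np.float64(28.320838851384153), np.float64(0.4599999999999998)), array([ 0.349, -0.581,  0.46 ]))
0.9 ((np.float64(46.217974189674116), np.float64(0.47499999999999976)), array([ 0.348, -0.57 ,  0.475]))
1.0 ((np.float64(65.83864666004533), np.float64(0.48499999999999976)), array([ 0.342, -0.558,  0.485]))
[ 0.357 -0.605  0.435] 0.6000000000000002 (np.float64(2.058355989834953), np.float64(0.4349999999999998))
top joint (np.float64(2.3424073306141997), np.float64(1.650000000000001)) [ 0.3453  -0.5569   0.48375]
head end [[ 0.319 -0.384  0.454]]
head end [[ 0.354 -0.405  0.484]]
head end [[ 0.389 -0.427  0.514]]
```

The lamp head is at z≈0.48, spanning (0.345,-0.557) to (0.354,-0.405). I'll pass above it, on the inside of its tip.

```bash
python3 -c "
from h import *
to([(.19,-.617,.61),(.32,-.32,.61),(.48,-.1,.61),(.56,.1,.4),(.58,.275,.15)],0)"
```

```text
t 1.3 [ 0.1899 -0.6172  0.5709] [1.7933e+02 1.0000e-02 1.7090e+01] w 0.0871 f 0.0
(0.19, -0.617, 0.61) [  0.1   0.3 -39.1]
(0.32, -0.32, 0.61) [ 211.7 -245.3  -42. ]
(0.48, -0.1, 0.61) [ 429.3 -408.6  -43.9]
(0.56, 0.1, 0.4) [ 564.5 -578.7  164.1]
(0.58, 0.275, 0.15) [ 635.1 -743.   412.2]
rot [ 0.0116 -0.0015  0.2983]
```

drive_tool --moves '[{"x": 0,"y": 0,"z": -30,"rx": 0,"ry": 0,"rz": 0,"fingers": -1},{"x": 35,"y": -41,"z": -35,"rx": 0,"ry": 0,"rz": 0,"fingers": -1},{"x": 71,"y": -82,"z": -35,"rx": 0,"ry": 0,"rz": 0,"fingers": -1},{"x": 106,"y": -123,"z": -35,"rx": 0,"ry": 0,"rz": 0,"fingers": -1},{"x": 141,"y": -164,"z": -35,"rx": 0,"ry": 0,"rz": 0,"fingers": -1},{"x": 176,"y": -205,"z": -35,"rx": 0,"ry": 0,"rz": 0.05,"fingers": -1},{"x": 212,"y": -245,"z": -35,"rx": 0,"ry": 0,"rz": 0.1,"fingers": -1},{"x": 255,"y": -278,"z": -35,"rx": 0,"ry": 0,"rz": 0.15,"fingers": -1},{"x": 298,"y": -310,"z": -35,"rx": 0,"ry": 0,"rz": 0.2,"fingers": -1},{"x": 342,"y": -343,"z": -35,"rx": 0,"ry": 0,"rz": 0.25,"fingers": -1},{"x": 386,"y": -376,"z": -35,"rx": 0,"ry": 0,"rz": 0.298,"fingers": -1},{"x": 429,"y": -409,"z": -35,"rx": 0,"ry": 0,"rz": 0.298,"fingers": -1},{"x": 460,"y": -448,"z": 0,"rx": 0,"ry": 0,"rz": 0.298,"fingers": -1},{"x": 490,"y": -487,"z": 40,"rx": 0,"ry": 0,"rz": 0.298,"fingers": -1},{"x": 515,"y": -518,"z": 85,"rx": 0,"ry": 0,"rz": 0.298,"fingers": -1},{"x": 540,"y": -550,"z": 130,"rx": 0,"ry": 0,"rz": 0.298,"fingers": -1},{"x": 565,"y": -579,"z": 170,"rx": 0,"ry": 0,"rz": 0.298,"fingers": -1},{"x": 565,"y": -579,"z": 170,"rx": 0,"ry": 0,"rz": 0.298,"fingers": -1}]'

```text
time_s: 3.55
tool_pos: [0.5579, 0.1035, 0.3899]
tool_rot: [179.3, 0.2, 0.4]
force: [-0.3, -0.7, 0.7]
grip_width: 0.0871
grasp_force: 0.0
```

```bash
python3 -c "
from h import *
to([(.56,.25,.25),(.58,.275,.15)],0)"
```

```text
t 3.55 [0.5579 0.1035 0.3899] [179.26   0.22   0.43] w 0.0871 f 0.0
(0.56, 0.25, 0.25) [   3.7 -148.2  137.9]
(0.58, 0.275, 0.15) [  24.3 -174.4  237.5]
rot [0.013  0.0037 0.0075]
```

drive_tool --moves '[{"x": 5,"y": -38,"z": 40,"rx": 0,"ry": 0,"rz": 0,"fingers": -1},{"x": 9,"y": -76,"z": 80,"rx": 0,"ry": 0,"rz": 0,"fingers": -1},{"x": 14,"y": -113,"z": 120,"rx": 0,"ry": 0,"rz": 0,"fingers": -1},{"x": 18,"y": -143,"z": 165,"rx": 0,"ry": 0,"rz": 0,"fingers": -1},{"x": 23,"y": -172,"z": 210,"rx": 0,"ry": 0,"rz": 0,"fingers": -1},{"x": 23,"y": -172,"z": 235,"rx": 0,"ry": 0,"rz": 0,"fingers": -1},{"x": 23,"y": -172,"z": 235,"rx": 0,"ry": 0,"rz": 0,"fingers": -1},{"x": 23,"y": -172,"z": 235,"rx": 0,"ry": 0,"rz": 0,"fingers": -1}]'

```text
time_s: 4.55
tool_pos: [0.5855, 0.2681, 0.1593]
tool_rot: [179.3, -0.4, -0.1]
force: [0.9, 0.4, 1.1]
grip_width: 0.0873
grasp_force: 0.0
```

```bash
cat > red.py <<'E'
from h import *
from cell import vision
import sys
z=float(sys.argv[1]) if len(sys.argv)>1 else .008
for nm in("wrist",):
    c=vision.read_camera(nm);im=c["image"].astype(int)
    cv2.imwrite("pics/last_%s.png"%nm,c["image"][:,:,::-1])
    m=((im[...,0]-im[...,2])>45)&(im[...,1]<im[...,0]*.72);m=m.astype(np.uint8)
    n,l,s,ce=cv2.connectedComponentsWithStats(m)
    for k in range(1,n):
        if s[k,4]>250:
            v,u=np.nonzero(l==k);P=bp(c,np.c_[u,v],z)[:,:2]
            print(nm,s[k],P.mean(0).round(4),np.ptp(P,0).round(4))
E
python3 red.py; python3 -c "
from h import *
to([(.58,.275,.024)],0)"
```

```text
wrist [ 285  167   61   61 2932] [0.5804 0.275 ] [0.0632 0.0614]
wrist [366 294  36  15 407] [0.4581 0.1994] [0.0181 0.0398]
t 4.6 [0.5857 0.2683 0.1596] [ 1.7932e+02 -4.4000e-01 -8.0000e-02] w 0.0867 f 0.0
(0.58, 0.275, 0.024) [ -6.8  -8.3 135.5]
rot [ 0.0118 -0.0077 -0.0015]
```

View pics/last_wrist.png

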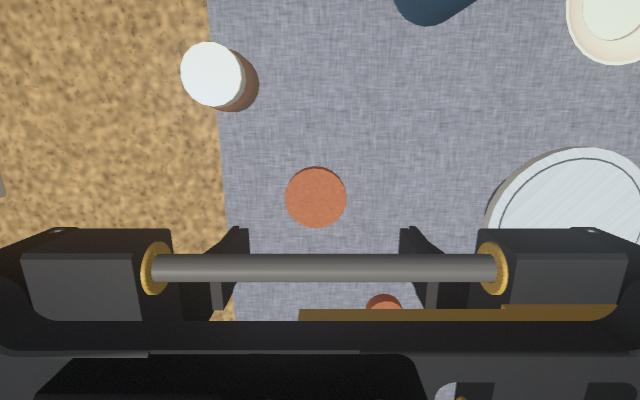

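Wrist view shows the wide disc at (315,197), between the fingers, at (0.5804, 0.275). That agrees with the top camera.

drive_tool --moves '[{"x": -6,"y": -8,"z": 30,"rx": 0.01,"ry": -0.007,"rz": 0,"fingers": -1},{"x": -6,"y": -8,"z": 65,"rx": 0.01,"ry": -0.007,"rz": 0,"fingers": -1},{"x": -6,"y": -8,"z": 90,"rx": 0.01,"ry": -0.007,"rz": 0,"fingers": -1},{"x": -6,"y": -8,"z": 95,"rx": 0.01,"ry": -0.007,"rz": 0,"fingers": -1},{"x": -6,"y": -8,"z": 95,"rx": 0.01,"ry": -0.007,"rz": 0,"fingers": -1},{"x": -6,"y": -8,"z": 95,"rx": 0.01,"ry": -0.007,"rz": 0,"fingers": -1}]'

```text
time_s: 5.35
tool_pos: [0.5799, 0.276, 0.0639]
tool_rot: [179.9, 0.0, -0.0]
force: [0.3, 0.5, 0.2]
grip_width: 0.0873
grasp_force: 0.0
```

```bash
python3 -c "
from h import *
to([(.58,.275,.024)],0)"
```

```text
t 5.35 [0.5799 0.276  0.0639] [ 1.7991e+02  1.0000e-02 -3.0000e-02] w 0.0873 f 0.0
(0.58, 0.275, 0.024) [ 0.1  0.9 39.9]
rot [ 0.0016  0.0002 -0.0005]
```

Accurate. Descend, close and lift.

drive_tool --moves '[{"x": 0,"y": 1,"z": 20,"rx": 0,"ry": 0,"rz": 0,"fingers": -1},{"x": 0,"y": 1,"z": 34,"rx": 0,"ry": 0,"rz": 0,"fingers": -1},{"x": 0,"y": 1,"z": 40,"rx": 0,"ry": 0,"rz": 0,"fingers": -1},{"x": 0,"y": 1,"z": 40,"rx": 0,"ry": 0,"rz": 0,"fingers": -1},{"x": 0,"y": 1,"z": 40,"rx": 0,"ry": 0,"rz": 0,"fingers": 1},{"x": 0,"y": 1,"z": 40,"rx": 0,"ry": 0,"rz": 0,"fingers": 1},{"x": 0,"y": 1,"z": 40,"rx": 0,"ry": 0,"rz": 0,"fingers": 1},{"x": 0,"y": 1,"z": 40,"rx": 0,"ry": 0,"rz": 0,"fingers": 1},{"x": 0,"y": 1,"z": 40,"rx": 0,"ry": 0,"rz": 0,"fingers": 1},{"x": 0,"y": 1,"z": 40,"rx": 0,"ry": 0,"rz": 0,"fingers": 1}]' --force 20

```text
time_s: 6.6
tool_pos: [0.5788, 0.2745, 0.0222]
tool_rot: [179.9, 0.2, -0.0]
force: [-0.2, -0.1, 2.0]
grip_width: 0.0612
grasp_force: 20.0
```

```bash
python3 -c "
from h import *
to([(.58,.275,.125),(.559,.0435,.125)],0)"
```

```text
t 6.6 [0.5788 0.2745 0.0222] [ 1.7985e+02  1.5000e-01 -1.0000e-02] w 0.0612 f 20.0
(0.58, 0.275, 0.125) [   1.    -0.2 -102.8]
(0.559, 0.0435, 0.125) [ -20.   231.3 -102.2]
rot [ 0.0026  0.0027 -0.0002]
```

drive_tool --moves '[{"x": 0,"y": 0,"z": -25,"rx": 0,"ry": 0,"rz": 0,"fingers": 1},{"x": 0,"y": 0,"z": -60,"rx": 0,"ry": 0,"rz": 0,"fingers": 1},{"x": 0,"y": 10,"z": -90,"rx": 0,"ry": 0,"rz": 0,"fingers": 1},{"x": -3,"y": 35,"z": -100,"rx": 0,"ry": 0,"rz": 0,"fingers": 1},{"x": -6,"y": 65,"z": -100,"rx": 0,"ry": 0,"rz": 0,"fingers": 1},{"x": -9,"y": 100,"z": -100,"rx": 0,"ry": 0,"rz": 0,"fingers": 1},{"x": -13,"y": 140,"z": -100,"rx": 0,"ry": 0,"rz": 0,"fingers": 1},{"x": -17,"y": 180,"z": -100,"rx": 0,"ry": 0,"rz": 0,"fingers": 1},{"x": -20,"y": 212,"z": -100,"rx": 0,"ry": 0,"rz": 0,"fingers": 1},{"x": -21,"y": 227,"z": -98,"rx": 0,"ry": 0,"rz": 0,"fingers": 1},{"x": -21,"y": 231,"z": -90,"rx": 0,"ry": 0,"rz": 0,"fingers": 1},{"x": -21,"y": 231,"z": -80,"rx": 0,"ry": 0,"rz": 0,"fingers": 1},{"x": -21,"y": 231,"z": -70,"rx": 0,"ry": 0,"rz": 0,"fingers": 1},{"x": -21,"y": 231,"z": -70,"rx": 0,"ry": 0,"rz": 0,"fingers": 1},{"x": -21,"y": 231,"z": -70,"rx": 0,"ry": 0,"rz": 0,"fingers": 1}]'

```text
time_s: 8.48
tool_pos: [0.5578, 0.0442, 0.0925]
tool_rot: [179.9, 0.2, 0.0]
force: [0.1, -0.7, 1.1]
grip_width: 0.0611
grasp_force: 20.0
```

```bash
python3 - <<'E'
from h import *
from cell import vision
c=vision.read_camera("wrist");cv2.imwrite("pics/w5.png",c["image"][:,:,::-1])
im=c["image"].astype(int)
t=vision.read_camera("top");cv2.imwrite("pics/t5.png",t["image"][150:270,240:400,::-1])
to([(.5575,.0435,.0722)],0)
print("wheel px expected",proj(c,[.559,.0435,.05]))
# wheel circle: edge search along rays in top-plane coordinates
g=cv2.cvtColor(c["image"],cv2.COLOR_RGB2GRAY).astype(float)
pts=[]
for a in np.radians(np.arange(-90,91,3)):
    r=np.arange(.066,.085,.0003)
    P=np.c_[.559+r*np.cos(a),.0435+r*np.sin(a),0*r+.05];uv=proj(c,P).astype(np.float32)
    if uv.min()<3 or uv[:,0].max()>636 or uv[:,1].max()>225: continue
    v=cv2.remap(g.astype(np.float32),uv[:,:1],uv[:,1:],1).ravel();v=cv2.GaussianBlur(v[None],(9,1),0)[0]
    k=np.argmin(np.diff(v));pts.append(P[k,:2])
pts=np.array(pts);from scipy.optimize import least_squares as ls
s=ls(lambda q:np.hypot(*(pts-q).T)-.075,[.559,.0435],loss="soft_l1",f_scale=.001);print(len(pts),s.x,np.median(abs(s.fun)))
E
```

```text
t 8.575 [0.5581 0.0439 0.0929] [1.7985e+02 1.4000e-01 1.0000e-02] w 0.0614 f 20.0
(0.5575, 0.0435, 0.0722) [-0.5  0.3 20.7]
rot [0.0027 0.0024 0.0002]
wheel px expected [[324.66903758 228.01573504]]
59 [0.55888049 0.04442783] 0.00015580445736444737
```

View pics/w5.png

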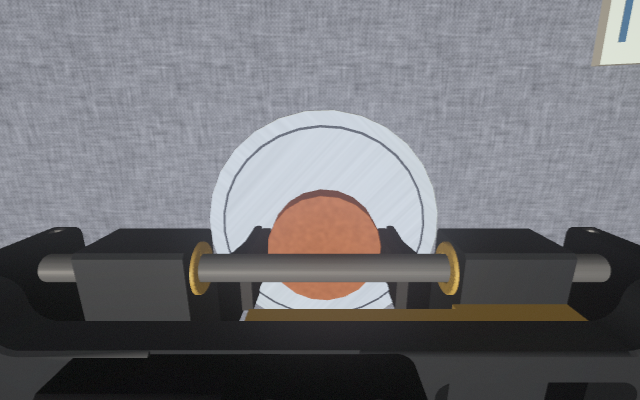

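The disc (324,245) is held level over the wheel, and the refined wheel axis is (0.5589, 0.0444). Lower, release and rise.

drive_tool --moves '[{"x": 0,"y": 0,"z": 7,"rx": 0,"ry": 0,"rz": 0,"fingers": 1},{"x": 0,"y": 0,"z": 13,"rx": 0,"ry": 0,"rz": 0,"fingers": 1},{"x": 0,"y": 0,"z": 17,"rx": 0,"ry": 0,"rz": 0,"fingers": 1},{"x": 0,"y": 0,"z": 19,"rx": 0,"ry": 0,"rz": 0,"fingers": 1},{"x": 0,"y": 0,"z": 20,"rx": 0,"ry": 0,"rz": 0,"fingers": 1},{"x": 0,"y": 0,"z": 21,"rx": 0,"ry": 0,"rz": 0,"fingers": 1},{"x": 0,"y": 0,"z": 21,"rx": 0,"ry": 0,"rz": 0,"fingers": 1}]'

```text
time_s: 9.45
tool_pos: [0.5578, 0.0435, 0.0721]
tool_rot: [179.8, 0.2, -0.0]
force: [-1.8, -0.2, 4.0]
grip_width: 0.0614
grasp_force: 20.0
```

Contact made (about 3 N). Release.

drive_tool --moves '[{"x": 0,"y": 0,"z": 0,"rx": 0,"ry": 0,"rz": 0,"fingers": 0.2},{"x": 0,"y": 0,"z": 0,"rx": 0,"ry": 0,"rz": 0,"fingers": -0.6},{"x": 0,"y": 0,"z": 0,"rx": 0,"ry": 0,"rz": 0,"fingers": -1},{"x": 0,"y": 0,"z": 0,"rx": 0,"ry": 0,"rz": 0,"fingers": -1},{"x": 0,"y": 0,"z": 0,"rx": 0,"ry": 0,"rz": 0,"fingers": -1},{"x": 0,"y": 0,"z": -20,"rx": 0,"ry": 0,"rz": 0,"fingers": -1},{"x": 0,"y": 0,"z": -50,"rx": 0,"ry": 0,"rz": 0,"fingers": -1},{"x": 0,"y": 0,"z": -80,"rx": 0,"ry": 0,"rz": 0,"fingers": -1},{"x": -30,"y": -40,"z": -80,"rx": 0,"ry": 0,"rz": 0,"fingers": -1},{"x": -70,"y": -90,"z": -80,"rx": 0,"ry": 0,"rz": 0,"fingers": -1},{"x": -100,"y": -130,"z": -80,"rx": 0,"ry": 0,"rz": 0,"fingers": -1},{"x": -114,"y": -154,"z": -60,"rx": 0,"ry": 0,"rz": 0,"fingers": -1},{"x": -114,"y": -154,"z": -40,"rx": 0,"ry": 0,"rz": 0,"fingers": -1},{"x": -114,"y": -154,"z": -40,"rx": 0,"ry": 0,"rz": 0,"fingers": -1}]'

```text
time_s: 11.2
tool_pos: [0.4425, 0.1973, 0.1103]
tool_rot: [179.8, 0.3, 0.0]
force: [0.1, -0.1, 0.0]
grip_width: 0.0874
grasp_force: 0.0
```

```bash
python3 red.py; python3 - <<'E'
from h import *
from cell import vision
to([(.444,.198,.023)],0)
c=vision.read_camera("top");im=c["image"].astype(int)
red=((im[...,0]-im[...,2])>40).astype(np.uint8)
for s,z in(((313,209),.058),((251,260),.008)):
    m=blob(c,red,s,25);v,u=np.nonzero(m);P=bp(c,np.c_[u,v],z);print(len(u),P.mean(0).round(4),np.ptp(P,0).round(4))
E
```

```text
wrist [ 525    0  115   93 9178] [0.5678 0.0034] [0.0629 0.0877]
wrist [ 298  177   49   50 1942] [0.4443 0.1984] [0.0435 0.0412]
t 11.25 [0.4435 0.1974 0.1113] [ 1.7982e+02  2.4000e-01 -1.0000e-02] w 0.0868 f 0.0
(0.444, 0.198, 0.023) [ 0.8 -0.9 88.3]
rot [ 0.0031  0.0041 -0.0002]
521 [0.5594 0.0425 0.058 ] [0.0592 0.0585 0.    ]
218 [0.4438 0.1992 0.008 ] [0.0387 0.0342 0.    ]
```

drive_tool --moves '[{"x": 1,"y": -1,"z": 30,"rx": 0.003,"ry": 0.003,"rz": 0,"fingers": -1},{"x": 1,"y": -1,"z": 60,"rx": 0.003,"ry": 0.003,"rz": 0,"fingers": -1},{"x": 1,"y": -1,"z": 80,"rx": 0.003,"ry": 0.003,"rz": 0,"fingers": -1},{"x": 1,"y": -1,"z": 87,"rx": 0.003,"ry": 0.003,"rz": 0,"fingers": -1},{"x": 1,"y": -1,"z": 87,"rx": 0.003,"ry": 0.003,"rz": 0,"fingers": -1},{"x": 1,"y": -1,"z": 87,"rx": 0.003,"ry": 0.003,"rz": 0,"fingers": 1},{"x": 1,"y": -1,"z": 87,"rx": 0.003,"ry": 0.003,"rz": 0,"fingers": 1},{"x": 1,"y": -1,"z": 87,"rx": 0.003,"ry": 0.003,"rz": 0,"fingers": 1},{"x": 1,"y": -1,"z": 87,"rx": 0.003,"ry": 0.003,"rz": 0,"fingers": 1},{"x": 1,"y": -1,"z": 87,"rx": 0.003,"ry": 0.003,"rz": 0,"fingers": 1},{"x": 1,"y": -1,"z": 87,"rx": 0.003,"ry": 0.003,"rz": 0,"fingers": 1},{"x": 1,"y": -1,"z": 87,"rx": 0.003,"ry": 0.003,"rz": 0,"fingers": 1}]' --force 15

```text
time_s: 12.8
tool_pos: [0.4445, 0.1984, 0.0245]
tool_rot: [-180.0, 0.0, -0.0]
force: [-0.5, 0.2, 0.5]
grip_width: 0.0416
grasp_force: 15.0
```

```bash
python3 -c "
from h import *
to([(.444,.199,.125),(.559,.0435,.125)],0)"
```

```text
t 12.8 [0.4445 0.1984 0.0245] [-1.7999e+02  1.0000e-02 -1.0000e-02] w 0.0416 f 15.0
(0.444, 0.199, 0.125) [  -0.6   -0.6 -100.5]
(0.559, 0.0435, 0.125) [ 114.5  154.9 -100.6]
rot [-0.0002  0.0002 -0.0002]
```

drive_tool --moves '[{"x": 0,"y": 0,"z": -25,"rx": 0,"ry": 0,"rz": 0,"fingers": 1},{"x": 0,"y": 0,"z": -60,"rx": 0,"ry": 0,"rz": 0,"fingers": 1},{"x": 0,"y": 0,"z": -95,"rx": 0,"ry": 0,"rz": 0,"fingers": 1},{"x": 10,"y": 15,"z": -115,"rx": 0,"ry": 0,"rz": 0,"fingers": 1},{"x": 30,"y": 42,"z": -120,"rx": 0,"ry": 0,"rz": 0,"fingers": 1},{"x": 55,"y": 76,"z": -120,"rx": 0,"ry": 0,"rz": 0,"fingers": 1},{"x": 80,"y": 110,"z": -120,"rx": 0,"ry": 0,"rz": 0,"fingers": 1},{"x": 103,"y": 140,"z": -115,"rx": 0,"ry": 0,"rz": 0,"fingers": 1},{"x": 115,"y": 155,"z": -105,"rx": 0,"ry": 0,"rz": 0,"fingers": 1},{"x": 115,"y": 155,"z": -90,"rx": 0,"ry": 0,"rz": 0,"fingers": 1},{"x": 115,"y": 155,"z": -85,"rx": 0,"ry": 0,"rz": 0,"fingers": 1},{"x": 115,"y": 155,"z": -85,"rx": 0,"ry": 0,"rz": 0,"fingers": 1},{"x": 115,"y": 155,"z": -85,"rx": 0,"ry": 0,"rz": 0,"fingers": 1}]'

```text
time_s: 14.42
tool_pos: [0.5595, 0.0444, 0.1099]
tool_rot: [-180.0, -0.0, 0.1]
force: [-0.4, 0.5, -0.5]
grip_width: 0.0408
grasp_force: 15.0
```

```bash
python3 - <<'E'
from h import *
from cell import vision
c=vision.read_camera("wrist");cv2.imwrite("pics/w6.png",c["image"][:,:,::-1])
to([(.559,.0435,.0905)],0)
for X in((.559,.0435,.066),):print(proj(c,X))
E
```

```text
t 14.475 [0.5597 0.0442 0.11  ] [-1.7998e+02 -5.0000e-02  6.0000e-02] w 0.0414 f 15.0
(0.559, 0.0435, 0.0905) [-0.7  0.7 19.5]
rot [-0.0003 -0.0009  0.001 ]
[[325.20287644 229.79700605]]
```

View pics/w6.png

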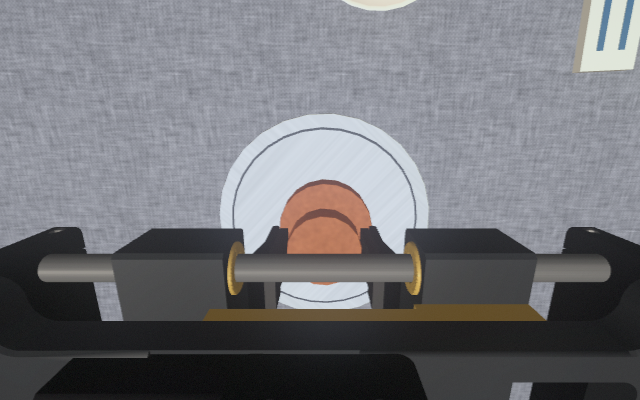

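The narrow disc (323,248) is held above the wide disc (325,226), aligned. Lower and check the contact.

drive_tool --moves '[{"x": 1,"y": 0,"z": 7,"rx": 0,"ry": 0,"rz": 0,"fingers": 1},{"x": 1,"y": 0,"z": 13,"rx": 0,"ry": 0,"rz": 0,"fingers": 1},{"x": 1,"y": 0,"z": 17,"rx": 0,"ry": 0,"rz": 0,"fingers": 1},{"x": 1,"y": 0,"z": 18.5,"rx": 0,"ry": 0,"rz": 0,"fingers": 1},{"x": 1,"y": 0,"z": 19.5,"rx": 0,"ry": 0,"rz": 0,"fingers": 1},{"x": 1,"y": 0,"z": 20,"rx": 0,"ry": 0,"rz": 0,"fingers": 1},{"x": 1,"y": 0,"z": 20,"rx": 0,"ry": 0,"rz": 0,"fingers": 1}]'

```text
time_s: 15.35
tool_pos: [0.5602, 0.0433, 0.0904]
tool_rot: [180.0, 0.0, -0.0]
force: [-4.0, 0.0, 6.8]
grip_width: 0.0413
grasp_force: 15.0
```

drive_tool --moves '[{"x": 0,"y": 0,"z": 0,"rx": 0,"ry": 0,"rz": 0,"fingers": 0.3},{"x": 0,"y": 0,"z": 0,"rx": 0,"ry": 0,"rz": 0,"fingers": -0.3},{"x": 0,"y": 0,"z": 0,"rx": 0,"ry": 0,"rz": 0,"fingers": -0.6},{"x": 0,"y": 0,"z": 0,"rx": 0,"ry": 0,"rz": 0,"fingers": -0.6},{"x": 0,"y": 0,"z": 0,"rx": 0,"ry": 0,"rz": 0,"fingers": -0.6},{"x": 0,"y": 0,"z": -20,"rx": 0,"ry": 0,"rz": 0,"fingers": -0.6},{"x": 0,"y": 0,"z": -60,"rx": 0,"ry": 0,"rz": 0,"fingers": -0.6},{"x": 0,"y": 10,"z": -100,"rx": 0,"ry": 0,"rz": 0,"fingers": -0.6},{"x": -8,"y": 45,"z": -110,"rx": 0,"ry": 0,"rz": 0.05,"fingers": -0.6},{"x": -16,"y": 90,"z": -110,"rx": 0,"ry": 0,"rz": 0.1,"fingers": -0.6},{"x": -25,"y": 140,"z": -110,"rx": 0,"ry": 0,"rz": 0.15,"fingers": -0.6},{"x": -34,"y": 190,"z": -110,"rx": 0,"ry": 0,"rz": 0.2,"fingers": -0.6},{"x": -43,"y": 240,"z": -110,"rx": 0,"ry": 0,"rz": 0.25,"fingers": -0.6},{"x": -52,"y": 290,"z": -100,"rx": 0,"ry": 0,"rz": 0.3,"fingers": -0.6},{"x": -60,"y": 330,"z": -80,"rx": 0,"ry": 0,"rz": 0.3,"fingers": -0.6},{"x": -65,"y": 354,"z": -60,"rx": 0,"ry": 0,"rz": 0.3,"fingers": -0.6},{"x": -65,"y": 354,"z": -60,"rx": 0,"ry": 0,"rz": 0.3,"fingers": -0.6},{"x": -65,"y": 354,"z": -60,"rx": 0,"ry": 0,"rz": 0.3,"fingers": -0.6}]'

```text
time_s: 17.6
tool_pos: [0.4964, -0.3093, 0.1499]
tool_rot: [-179.9, -0.0, -17.1]
force: [-0.6, -0.7, 0.1]
grip_width: 0.0695
grasp_force: 0.0
```

```bash
python3 - <<'E'
from h import *
from cell import vision
to([(.4957,-.3108,.024)],-17)
c=vision.read_camera("wrist");t=vision.read_camera("top");s=vision.read_camera("scene")
u,v=326,190;sc=cv2.resize(s["image"][v-40:v+40,u-64:u+64],(640,400))
cv2.imwrite("pics/w7.png",cv2.resize(np.vstack([c["image"],sc])[:,:,::-1],(480,600)))
im=t["image"].astype(int);red=((im[...,0]-im[...,2])>40).astype(np.uint8)
m=blob(t,red,(313,209),25);v,u=np.nonzero(m);print(len(u),bp(t,np.c_[u,v],.06).mean(0))
for nm,cc,th in(("wrist",c,150),("top",t,130)):
    im=cc["image"].astype(int);m=(im.min(2)>th).astype(np.uint8)
    if nm=="top": m=blob(cc,m,(458,245),30)
    for ct in cv2.findContours(m,0,1)[0]:
        if cv2.contourArea(ct)>(1000 if nm=="wrist" else 200): print(nm,cv2.boundingRect(ct),cv2.minAreaRect((bp(cc,ct[:,0],.007)[:,:2]*1000).astype(np.float32)))
E
```

```text
t 17.6 [ 0.4964 -0.3093  0.1499] [-1.7994e+02 -3.0000e-02 -1.7120e+01] w 0.0695 f 0.0
(0.4957, -0.3108, 0.024) [ -0.3   1.8 125.9]
rot [-0.0011 -0.0005 -0.002 ]
518 [0.55913153 0.04230903 0.06      ]
wrist (240, 282, 135, 34) ((394.010498046875, -256.4483337402344), (148.54737854003906, 39.30818557739258), 78.83460235595703)
wrist (0, 0, 396, 254) ((578.47265625, -218.5050811767578), (365.4068908691406, 231.9004364013672), 72.91250610351562)
top (446, 231, 22, 39) ((454.47113037109375, -297.76220703125), (37.554988861083984, 85.87821197509766), 73.05943298339844)
```

View pics/w7.png

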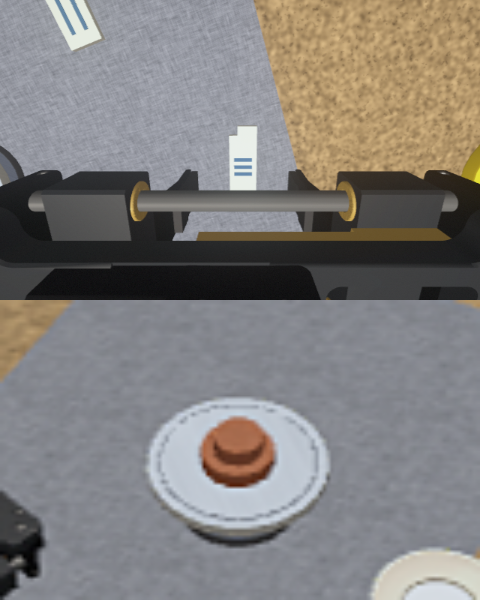

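The stack is centred in the scene crop. In the wrist view the tile's notched end sits ahead, columns 305–343 and end row ~168, aligned with the tool. I'll refine its position.

```bash
python3 - <<'E'
from h import *
from cell import vision
c=vision.read_camera("wrist");im=c["image"].astype(int)
m=(im.min(2)>175).astype(np.uint8)[160:250,290:360]
print([(i+160,np.nonzero(m[i])[0][[0,-1]]+290) for i in range(90) if m[i].sum()>8][::9])
row=160+min(i for i in range(90) if m[i].sum()>8)
l,r=np.mean([np.nonzero(m[i])[0][[0,-1]] for i in (35,36,60,61,70,75)],0)+290
a=np.array([bp(c,[x,218],.008)[0] for x in(l,r+1)]);print(row,l,r,np.linalg.norm(a[0]-a[1]))
e=bp(c,[(l+r+1)/2,row],.008)[0];mid=a.mean(0);d=(e-mid)/np.linalg.norm(e-mid);print("end",e,"yaw",np.degrees(np.arctan2(d[1],d[0])))
d=np.array([np.cos(np.radians(17.1)),-np.sin(np.radians(17.1)),0]);g=e-d*.025;g[2]=.0225;print(g);to([g],-17.1)
E
```

```text
[(169, array([316, 342])), (178, array([316, 343])), (187, array([305, 342])), (196, array([305, 342])), (205, array([305, 342])), (214, array([306, 341])), (223, array([306, 342])), (232, array([306, 341])), (241, array([306, 341]))]
169 305.6666666666667 341.6666666666667 0.037273087060354704
end [ 0.52003824 -0.31641407  0.008     ] yaw -16.98900140938626
[ 0.49614342 -0.30906306  0.0225    ]
t 17.8 [ 0.4966 -0.3094  0.1504] [-1.7999e+02 -8.0000e-02 -1.7070e+01] w 0.07 f 0.0
[ 0.49614342 -0.30906306  0.0225    ] [ -0.7  -0.2 127.9]
rot [-0.0002 -0.0015  0.0006]
```

drive_tool --moves '[{"x": -1,"y": 0,"z": 40,"rx": 0,"ry": 0,"rz": 0,"fingers": -0.6},{"x": -1,"y": 0,"z": 80,"rx": 0,"ry": 0,"rz": 0,"fingers": -0.6},{"x": -1,"y": 0,"z": 110,"rx": 0,"ry": 0,"rz": 0,"fingers": -0.6},{"x": -1,"y": 0,"z": 123,"rx": 0,"ry": 0,"rz": 0,"fingers": -0.6},{"x": -1,"y": 0,"z": 128,"rx": 0,"ry": 0,"rz": 0,"fingers": -0.6},{"x": -1,"y": 0,"z": 129,"rx": 0,"ry": 0,"rz": 0,"fingers": -0.6},{"x": -1,"y": 0,"z": 129,"rx": 0,"ry": 0,"rz": 0,"fingers": 1},{"x": -1,"y": 0,"z": 129,"rx": 0,"ry": 0,"rz": 0,"fingers": 1},{"x": -1,"y": 0,"z": 129,"rx": 0,"ry": 0,"rz": 0,"fingers": 1},{"x": -1,"y": 0,"z": 129,"rx": 0,"ry": 0,"rz": 0,"fingers": 1},{"x": -1,"y": 0,"z": 129,"rx": 0,"ry": 0,"rz": 0,"fingers": 1},{"x": -1,"y": 0,"z": 129,"rx": 0,"ry": 0,"rz": 0,"fingers": 1}]' --force 45

```text
time_s: 19.3
tool_pos: [0.4946, -0.3103, 0.0205]
tool_rot: [-180.0, -0.0, -17.2]
force: [0.1, 0.1, 1.4]
grip_width: 0.0352
grasp_force: 44.9
```

```bash
python3 -c "
from h import *
to([(.496,-.309,.2),(.6288,.0225,.2),(.6288,.0225,.137)],-17.1)"
```

```text
t 19.3 [ 0.4946 -0.3103  0.0205] [-179.99   -0.    -17.2 ] w 0.0352 f 44.94
(0.496, -0.309, 0.2) [   0.9   -1.7 -179.5]
(0.6288, 0.0225, 0.2) [  29.8 -357.6 -179.4]
(0.6288, 0.0225, 0.137) [  29.8 -357.6 -116.4]
rot [-0.0002 -0.     -0.0017]
```

drive_tool --moves '[{"x": 0,"y": 0,"z": -15,"rx": 0,"ry": 0,"rz": 0,"fingers": 1},{"x": 0,"y": 0,"z": -45,"rx": 0,"ry": 0,"rz": 0,"fingers": 1},{"x": 0,"y": 0,"z": -85,"rx": 0,"ry": 0,"rz": 0,"fingers": 1},{"x": 0,"y": 0,"z": -125,"rx": 0,"ry": 0,"rz": 0,"fingers": 1},{"x": 1,"y": -10,"z": -160,"rx": 0,"ry": 0,"rz": 0,"fingers": 1},{"x": 3,"y": -35,"z": -175,"rx": 0,"ry": 0,"rz": 0,"fingers": 1},{"x": 6,"y": -70,"z": -180,"rx": 0,"ry": 0,"rz": 0,"fingers": 1},{"x": 9,"y": -110,"z": -180,"rx": 0,"ry": 0,"rz": 0,"fingers": 1},{"x": 12,"y": -150,"z": -180,"rx": 0,"ry": 0,"rz": 0,"fingers": 1},{"x": 16,"y": -190,"z": -180,"rx": 0,"ry": 0,"rz": 0,"fingers": 1},{"x": 19,"y": -230,"z": -180,"rx": 0,"ry": 0,"rz": 0,"fingers": 1},{"x": 23,"y": -270,"z": -180,"rx": 0,"ry": 0,"rz": 0,"fingers": 1},{"x": 26,"y": -310,"z": -180,"rx": 0,"ry": 0,"rz": 0,"fingers": 1},{"x": 29,"y": -340,"z": -180,"rx": 0,"ry": 0,"rz": 0,"fingers": 1},{"x": 30,"y": -354,"z": -175,"rx": 0,"ry": 0,"rz": 0,"fingers": 1},{"x": 30,"y": -357.5,"z": -160,"rx": 0,"ry": 0,"rz": 0,"fingers": 1},{"x": 30,"y": -357.5,"z": -140,"rx": 0,"ry": 0,"rz": 0,"fingers": 1},{"x": 30,"y": -357.5,"z": -122,"rx": 0,"ry": 0,"rz": 0,"fingers": 1},{"x": 30,"y": -357.5,"z": -117,"rx": 0,"ry": 0,"rz": 0,"fingers": 1},{"x": 30,"y": -357.5,"z": -117,"rx": 0,"ry": 0,"rz": 0,"fingers": 1}]'

```text
time_s: 21.8
tool_pos: [0.6286, 0.0218, 0.1369]
tool_rot: [180.0, 0.1, -17.2]
force: [0.7, -0.2, -1.0]
grip_width: 0.0353
grasp_force: 44.9
```

```bash
python3 - <<'E'
from h import *
from cell import vision
to([(.6288,.0225,.137)],-17.1)
s=vision.read_camera("scene");u,v=340,190
cv2.imwrite("pics/s8.png",cv2.resize(s["image"][v-60:v+60,u-80:u+80,::-1],(800,600),interpolation=2))
print(proj(s,[[.559,.0444,z] for z in(.05,.082,.117)]))
E
```

```text
t 21.8 [0.6286 0.0218 0.1369] [ 1.7999e+02  6.0000e-02 -1.7240e+01] w 0.0353 f 44.94
(0.6288, 0.0225, 0.137) [-0.  -0.8 -0.1]
rot [ 0.0002  0.001  -0.0025]
[[326.033397   192.3053346 ]
 [326.05759745 184.99436656]
 [326.08507285 176.69403532]]
```

View pics/s8.png

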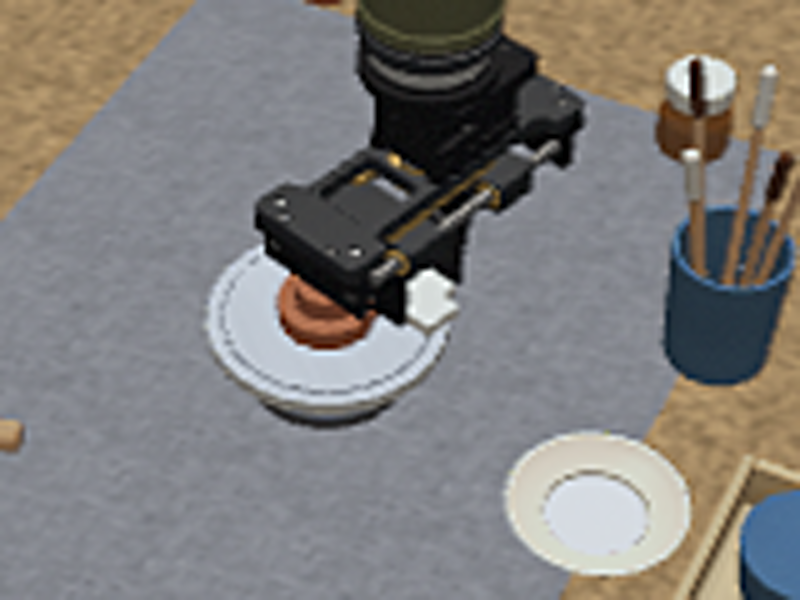

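The tile is held by the notched end (430,300 in the crop), clear of the intact stack. I'll let it settle and compare the visible end's corners with a level-tile prediction.

drive_tool --moves '[{"x": 0,"y": 0,"z": 0,"rx": 0,"ry": 0,"rz": 0,"fingers": 1},{"x": 0,"y": 0,"z": 0,"rx": 0,"ry": 0,"rz": 0,"fingers": 1},{"x": 0,"y": 0,"z": 0,"rx": 0,"ry": 0,"rz": 0,"fingers": 1},{"x": 0,"y": 0,"z": 0,"rx": 0,"ry": 0,"rz": 0,"fingers": 1}]'

```text
time_s: 22.35
tool_pos: [0.629, 0.0223, 0.1376]
tool_rot: [-180.0, -0.0, -17.2]
force: [-0.4, 0.1, -0.4]
grip_width: 0.0353
grasp_force: 44.9
```

```bash
python3 - <<'E'
from h import *
from cell import vision,sensors
o=sensors.get_obs();p=o["tool_pos"];print(p,o["tool_rot"],o["grasp_force"])
s=vision.read_camera("scene");t=vision.read_camera("top")
def corners(tilt):
    R=Ro.from_euler("zy",0) if 0 else Ro.from_euler("ZY",[o["tool_rot"][2],tilt],degrees=True)
    L=np.array([[25,-18,8],[25,7,8],[13,7,8],[13,18,8],[-30,18,8],[25,-18,0],[-85,-18,8],[-85,18,8]])/1e3
    return p-[0,0,.0205]+R.apply(L)
i=cv2.resize(s["image"][150:210,310:390],(800,600),interpolation=2).copy()
for tilt,col in((0,(255,0,0)),(-12,(0,0,255))):
    q=(proj(s,corners(tilt))-[310,150]+.5)*10
    cv2.polylines(i,[q[:5].astype(int)],False,col,1)
j=cv2.resize(t["image"][150:240,270:390],(800,600),interpolation=2).copy()
for tilt,col in((0,(255,0,0)),(-12,(0,0,255))):
    q=(proj(t,corners(tilt))-[270,150]+.5)*6.667
    cv2.polylines(j,[q[[0,1,2,3,7,6]].astype(int)],True,col,1)
k=np.vstack([i,j]);cv2.imwrite("pics/f.png",cv2.resize(k,(400,600))[:,:,::-1])
E
```

```text
[0.62896045 0.02232773 0.13758256] [-1.79985550e+02 -5.87453152e-03 -1.71992770e+01] 44.943525195121765
```

View pics/f.png

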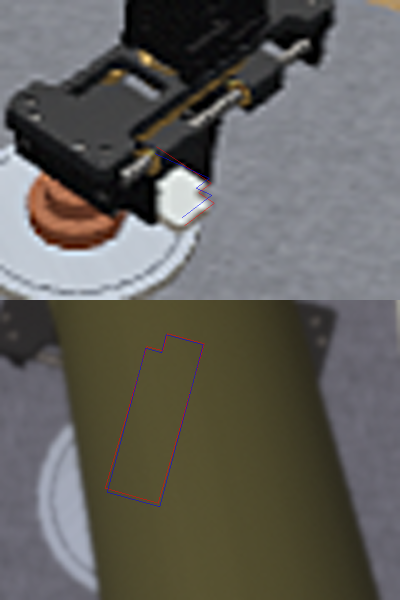

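The visible end matches the level prediction. In the top view the arm hides the tile. Handing in.

```bash
python3 -c "
from cell import workorder
print(workorder.sign_off())"
```

```text
the job is handed in; nothing more can be done
None
```

I handed the job in with both discs stacked centred on the wheel and the tile held level by its notched end, its plain end about 3.5 cm above the stack. The sign-off gave no verdict, I inferred the plain end's position because the arm hid it from the cameras, and I viewed 11 pictures, one over the limit of 10.

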